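# Lifting link off a keeper hook

### The arm

A 6-joint arm with a two-finger parallel gripper is mounted at the origin on the work surface. World frame = base frame: x ahead of the robot, y to its left, z up, the work surface at z = 0. Lengths are in m, angles in degrees, forces in N, time in s.
With the tool pointing down it reaches from about 0.25 to 0.725 m from the base axis. Payload 9.7 kg.
Tool frame: the origin (TCP) lies between the finger pads; the fingertips stand 17 mm ahead of it and the grasp point (between the pads) lies 2 mm behind it; z points along the fingers, y is the direction in which the jaws open and shut (so a half turn about z gives the same grasp; the last joint's range is limited). The gripper opens to 85 mm and grips with 20 to 120 N. Pads are 22 mm wide; open, the fingers measure 114 mm over their backs; the gripper's body (76 mm by 85 mm) begins 54 mm behind the grasp point. The pads swing forward as they close: fully open they stand 13 mm farther back than shut.
Start: joints at [65.26, 4.979, 10.078, 95.1, 0, 90], TCP at [0.23, 0.5, 0.248] pointing down, gripper open.
Joint ranges: [-179.16, 179.16], [-48.56, 103.87], [-65.8, 70.77], [-126.05, 130.52], [-82.76, 87.17], [-180, 180]. Speed limits (degrees/s): [127.2, 127.2, 147.25, 180, 180, 180].

### API

Orientations are given as [roll, pitch, yaw] about the fixed x, y, z axes, in that order (R = Rz(yaw) Ry(pitch) Rx(roll)).
In Python, from workcell import monitor, cams, order gives the robot as it stands. The module is installed in compiled form; this text tells all that it offers.
- The arm moves only by the shell command python3 -m handwheel 'ROWS' [OPENING] [FORCE]. ROWS is JSON, a list of rows, each a list of 6 numbers: the shift along the tool's x, y, z in m, then the turn, a rotation vector about the tool's x, y, z in degrees. In form: [[tx, ty, tz, wx, wy, wz], ...]. A call has exactly 8 rows; each row shifts and turns the commanded pose from where the row before left it, along the tool's axes as they then stand; what a row does not reach is not made up. A row lasts 1/12 s, in which the tool goes at most 41.7 mm and 7.16 degrees, less where a joint would pass 70% of its speed; a pose out of reach is approached as far as the arm can. A call is refused whole if a number of a shift passes 0.0417 or a number of a turn 7.16, either way. A call with a gripper value outside its range is refused whole. OPENING is the opening, from -1 (shut) to 1 (fully open), set as the call begins (- or left out, the last holds). The fingers move at their own pace and stop on an object; FORCE is the grip in N (left out, the last holds). Time passes only in rows, so rows that do not move let the fingers close, or fill a call up. It gives the time, the measured TCP pose, the force and the opening at its end, in the units of the state.
- monitor.get_obs(): the state, without advancing time (a new reading comes with each control period).
- cams.camera(name): name is "side" or "top" or "wrist"; returns a dict with "img" (420x560x3 uint8, red, green, blue), "depth" (420x560 float32, m along the optical axis (not along the pixel's ray), 0 where there is no reading), "fx", "fy", "cx", "cy" (pixels), "rvec" (rotation vector, rad) and "tvec" (3), from world to camera coordinates, as OpenCV has them; the wrist camera has in their place "tool_from_camera" (4x4, takes a point from camera to tool coordinates, whose origin is the TCP and whose axes are the flange's). Camera axes: x right, y down, z forward; pixel columns grow to the right and rows downward; lengths in m; the calibration is good to about 2 mm. A picture is of the moment at which its call begins: read the wrist's pose just before it.
- order.job_done(): hands the job in, once; it reports no verdict.
The state is a dict: "time": time; "q": joint angles; "qd": joint speeds; "joint_efforts": joint torques, N m; "ee_pos": TCP position; "tcp_rot": TCP orientation; "wrist_force": force on the tool from outside, world axes, zero at the start; "torque": the same for the moment, N m; "opening": finger opening in m.
Only numpy, scipy, OpenCV 4.12 (cv2) and the standard library are available. Lean on these libraries where they do the work, as an engineer would, in place of code of your own. Each camera call takes 0.05 s, during which the arm holds its last target. There are 200 camera calls.

### The job

Take the steel lifting link off the hook: push the sprung keeper back with the link's own top bar, not with the gripper, feel for the mouth in the hook's cap, lift the bar out through it without forcing, and draw the link off over the tip. Then gently stand it upright in the channel rest, bottom bar fully down in the groove and sticking out about equally at both ends, let go, and leave everything else where it is.

Things in the scene. Friction and masses are not known exactly. Their poses are not given: they have to be found in the camera images.
- hook: Steel hook stand, bolted down. Origin: on the bench under the middle of the seat; x runs from the hook's upturned tip to its post (x 110 to 140 mm, top z 185, foot plate x 80 to 190), y across, z up. Arm: flat bar 16 wide (y -8 to 8), top face z 150, from x -12 to the post. A cap with a mouth covers it, a sprung keeper slides on it. Nothing here is wider than y -13 to 13 except the post and foot.
- hook_seat (a point): Middle of the seat, on the arm's top face, at (0, 0, 150 mm) of the hook, same axes. The link's top bar starts here (x -1 to 1). The cap over it has its underside 16 mm and its top 24 mm above the seat, so the 10 mm bar can rise 6 mm before it meets the cap. The cap's strap runs under the arm, lowest at z -18.
- hook_tip (a point): Top of the upturned tip, at (-12, 0, 165 mm) of the hook. Tip's inner face x = -6. The cap's nose reaches over tip and seat; behind it is the mouth, a gap 14.5 mm long in x, open across in y: the only way up and out. Behind that is the cap's shoulder. The foremost end of the cap is 48 mm before the mouth's front edge (x -38 to -14). Off the hook, the link must pass it in -x.
- hook_shoulder (a point): On the arm's top face at (58, 0, 150 mm) of the hook, under the cap's shoulder. The cap is clamped anywhere: the mouth's front edge lies at x = 10 to 34 mm, unmeasured, to be felt or seen, rear edge 14.5 further. The 10 mm bar passes with its middle 5 to 9.5 mm behind the front edge (so somewhere in x 15 to 43); elsewhere it jams under nose or shoulder. Probe with a few N; over 25 N is forcing.
- keeper (a joint): Travel (m) of the sprung keeper, a 13 mm wide block with a roller nose (radius 7, axis 8 mm above the seat) on the arm behind the seated bar. 0: shut, roller front at x = 7.5 mm of the hook. Grows up to 0.046 as the link's bar presses it in the hook's +x, the bar's rear face following the roller. Spring 4 N at 0, plus 0.12 N per mm. As the bar rises, the roller slips under it, kicks it up a few N and springs shut.
- link: Steel link: closed upright rectangle of 10 mm square bar, 130 wide (y), 90 high, 0.2 to 0.45 kg, the arm passing through it. Origin: centre of its top bar; y along that bar, z up. Bottom bar centre 80 mm below, legs at y -60 and 60. Grip the top bar about 38 mm from its middle, between hook and leg. Once above the cap draw it in the hook's -x, bar centre 31 to 55 mm above the seat, off the arm's end.
- link_foot (a point): Middle of the underside of the link's bottom bar, 85 mm below link.
- rest: The channel rest: dark steel plate 90 (x) x 120 (y) x 8 mm, bolted down, with two cleats making a groove along y: 15 wide, 90 long, floor z = 8, walls to z 30, flared lips to z 38 (about 30 apart at the top). Origin: centre of the plate's underside; z up. The link's bottom bar goes in, sticking out equally at both ends; its top bar's centre is then 93 mm above the bench.
- rest_floor (a point): Centre of the groove's floor, z = 8 in the frame of the rest.
- offcut: Angle-steel offcut, 80 x 40 x 40 mm, between hook and rest. Leave alone. Origin under its middle.
- brush: Hand brush lying between hook and rest. Leave alone.
- hammer: Hammer lying on the left. Leave alone.
- can: Grey can, 66 mm across, 120 high, left. Leave alone. Origin under its middle.
- flange: Steel ring, 80 mm across, 14 high, right. Leave alone.
- wrench: Wrench lying on the right. Leave alone.
- offcut2: Angle-steel offcut, 110 x 40 x 40 mm, left. Leave alone.

How it is judged:
By the outcome, as a careful person would: the job done as asked, in the order asked, and still so for the second after the job is handed in, with the robot touching nothing.
It also fails if it takes over 69 s, if anything falls off the work surface, if the arm or the gripper's body presses on something with over 40 N, if the wrist force passes 120 N, or if a joint passes its speed limit or range.

## Working session

There is one attempt and no reset: what is moved stays moved. The work goes in short steps, Python scripts to look and compute and a shell command to move; the robot and the scene stay as the last step left them, time stands still between calls to the robot, and variables do not carry over. Pictures are saved under pics/ and viewed, about 8 in all and at most 12, crops included, and the job is handed in when it is done.

```bash
mkdir -p pics; cat > h.py <<'E'
import numpy as np,cv2
from scipy.spatial.transform import Rotation as R
from workcell import monitor,cams,order
def obs():
    return monitor.get_obs()
def pose():
    o=obs(); return np.array(o["ee_pos"]),R.from_euler('xyz',o["tcp_rot"],degrees=True).as_matrix()
def cam(n):
    p,Rt=pose(); c=cams.camera(n)
    if n=="wrist":
        T=np.eye(4);T[:3,:3]=Rt;T[:3,3]=p; M=T@np.array(c["tool_from_camera"])
        c["R"]=M[:3,:3];c["o"]=M[:3,3]
    else:
        Rm=cv2.Rodrigues(np.array(c["rvec"],float))[0]; c["R"]=Rm.T;c["o"]=-Rm.T@np.array(c["tvec"]).ravel()
    return c
def ray(c,u,v,z):
    d=c["R"]@np.array([(u-c["cx"])/c["fx"],(v-c["cy"])/c["fy"],1]); return c["o"]+d*(z-c["o"][2])/d[2]
def cloud(c):
    v,u=np.mgrid[:420,:560]; d=c["depth"]
    P=np.stack([(u-c["cx"])/c["fx"]*d,(v-c["cy"])/c["fy"]*d,d],-1)@c["R"].T+c["o"]
    P[d==0]=np.nan; return P
def save(c,n,crop=None,s=1):
    im=c["img"][...,::-1]
    if crop: im=im[crop[1]:crop[3],crop[0]:crop[2]]
    cv2.imwrite("pics/"+n,cv2.resize(im,None,fx=s,fy=s,interpolation=cv2.INTER_CUBIC))
E
python3 - <<'E'
from h import *
print({k:np.round(v,2) for k,v in obs().items()})
T=cam("top");S=cam("side")
for n,c in(("top",T),("side",S)): print(n,c["o"],c["R"][:,2],c["fx"]); np.savez(n,**{k:v for k,v in c.items()})
im=np.vstack([T["img"],S["img"]])
cv2.imwrite("pics/a.png",T["img"][...,::-1]);cv2.imwrite("pics/b.png",S["img"][...,::-1])
P=cloud(T); print((T["depth"]==0).mean())
E
```

```text
{'time': np.float64(0.0), 'q': array([65.26,  5.01, 10.03, 95.1 ,  0.  , 90.  ]), 'qd': array([-0.05, -0.  ,  0.07,  0.03, -0.02, -0.02]), 'joint_efforts': array([ 0.000e+00, -5.204e+01,  4.648e+01,  2.000e-02,  0.000e+00,
        0.000e+00]), 'ee_pos': array([0.23, 0.5 , 0.25]), 'tcp_rot': array([-179.92,   -0.  ,  155.26]), 'wrist_force': array([-0.48,  0.62, -0.38]), 'torque': array([-0.  ,  0.  ,  0.04]), 'opening': np.float64(0.09)}
top [0.37784646 0.01297549 1.20684236] [ 0.15772942 -0.01300459 -0.98739673] 398.9655045443895
side [0.36216772 1.40771371 1.18785471] [ 0.10548757 -0.7892177  -0.60498578] 502.88024415757684
0.003873299319727891
```

View pics/a.png

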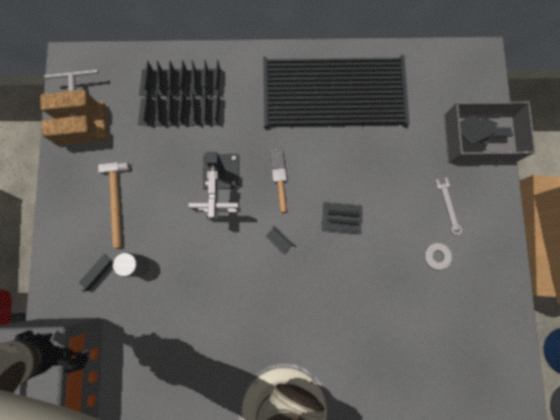

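View pics/b.png

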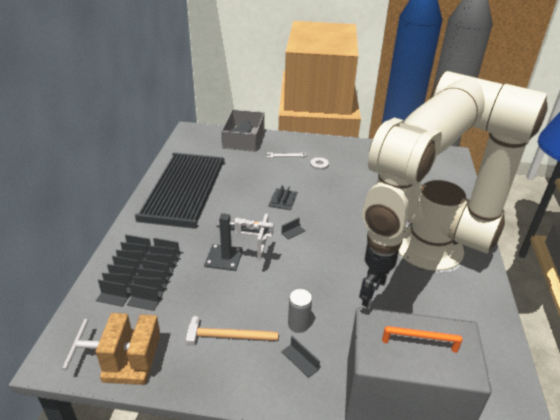

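The top view shows the hook post at about (211,160), with the link bar across it at (213,207) and the arm pointing roughly world +x. The rest is at (343,217) with its groove along image-horizontal, so along world y. The offcut is at (280,240), the brush at (280,180) and the can at (125,265). The side view agrees. Next I'll measure from the depth data.

```bash
python3 - <<'E'
from h import *
T=dict(np.load("top.npz"));S=dict(np.load("side.npz"))
P=cloud(T);Q=cloud(S)
def box(P,u0,v0,u1,v1,z0,z1,n):
    p=P[v0:v1,u0:u1].reshape(-1,3); p=p[(p[:,2]>z0)&(p[:,2]<z1)]
    if len(p)<5: print(n,len(p));return
    r=cv2.minAreaRect(p[:,:2].astype(np.float32)*1000)
    print(n,len(p),"mean",p.mean(0).round(4),"rect c,size,ang",np.round(r[0],1),np.round(r[1],1),round(r[2],1))
    return p
print("bench",np.nanmedian(P[260:330,200:240,2]))
for z0,z1 in((.14,.164),(.166,.18),(.18,.2)): box(P,180,145,245,222,z0,z1,"hook%.3f"%z0)
for z0,z1 in((.004,.015),(.02,.045)): box(P,315,195,370,240,z0,z1,"rest%.3f"%z0)
box(P,260,222,300,258,.01,.06,"offcut")
box(P,265,145,295,216,.01,.06,"brush")
box(P,110,250,140,280,.1,.14,"can")
for z0,z1 in((.14,.164),(.166,.18),(.18,.2)): box(Q,200,200,285,275,z0,z1,"Shook%.3f"%z0)
for z0,z1 in((.004,.015),(.02,.045)): box(Q,262,180,305,212,z0,z1,"Srest%.3f"%z0)
im=np.hstack([cv2.resize(T["img"][140:230,180:255],None,fx=5,fy=5,interpolation=2),cv2.resize(T["img"][190:245,310:375],None,fx=5,fy=5,interpolation=2).repeat(1,0)[:450] if 0 else cv2.resize(cv2.copyMakeBorder(T["img"][190:245,310:375],0,35,0,0,0),None,fx=5,fy=5,interpolation=2)])
cv2.imwrite("pics/c.png",im[...,::-1])
E
```

```text
bench -0.00032746253159454675
hook0.140 319 mean [0.5933 0.1774 0.1565] rect c,size,ang [608.5 195.5] [153.7 123. ] 21.5
hook0.166 307 mean [0.6042 0.1811 0.1732] rect c,size,ang [617.9 184.1] [ 28.1 169. ] 86.3
hook0.180 128 mean [0.6891 0.1809 0.1844] rect c,size,ang [689.8 181.5] [30.2 28.3] 88.2
rest0.004 871 mean [ 0.5453 -0.1869  0.0094] rect c,size,ang [ 552.  -189.9] [162.  135.7] 89.0
rest0.020 221 mean [ 0.5497 -0.1886  0.0344] rect c,size,ang [ 548.2 -188.3] [89.7 35.8] 84.4
offcut 73 mean [ 0.4953 -0.0062  0.0328] rect c,size,ang [491.1  -2.9] [79.7 17.1] 43.9
brush 618 mean [0.683  0.0012 0.0177] rect c,size,ang [668.   -0.7] [199.5  41.5] 6.0
can 488 mean [0.4153 0.4189 0.1179] rect c,size,ang [415.  421.4] [61.3 61.9] 34.4
Shook0.140 373 mean [0.6117 0.1918 0.1528] rect c,size,ang [609.6 205.2] [162.8 121.6] 26.7
Shook0.166 210 mean [0.6153 0.1884 0.1722] rect c,size,ang [619.3 185.1] [170.6  29.7] 2.7
Shook0.180 61 mean [0.6898 0.1858 0.1836] rect c,size,ang [689.9 185.3] [31.4 33. ] 10.0
Srest0.004 320 mean [ 0.5439 -0.1793  0.0089] rect c,size,ang [ 547.9 -208.7] [161.8 212.3] 9.5
Srest0.020 95 mean [ 0.5488 -0.179   0.0319] rect c,size,ang [ 543.2 -180.5] [ 47.9 100.6] 1.8
```

View pics/c.png

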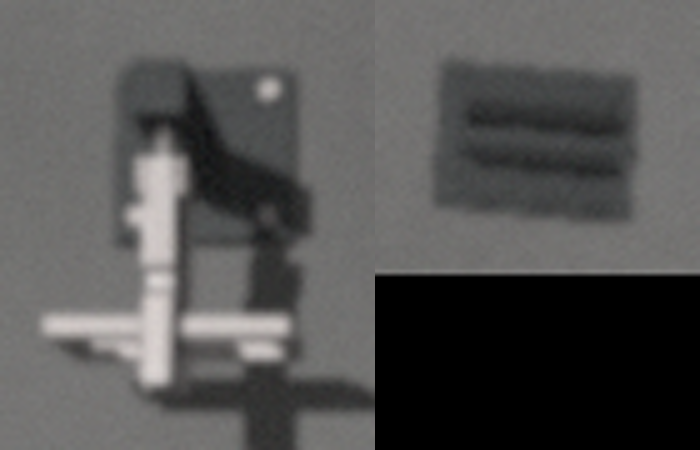

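The crop shows the hook at left with the link bar across it, and a faint dark line and bright block near crop y 270–290, which is probably the mouth and keeper. The rest sits with its groove turned a few degrees. I'll turn and move over the hook for a wrist view.

```bash
python3 -m handwheel '[[0,0,-0.01,0,0,7.1],[0,0,-0.01,0,0,7.1],[0,0,-0.01,0,0,7.1],[0,0,-0.01,0,0,7.1],[0,0,-0.01,0,0,7.1],[0,0,-0.01,0,0,7.1],[0,0,-0.01,0,0,7.1],[0,0,-0.01,0,0,7.1]]' 1 100
cat > go.py <<'E'
import sys
from h import *
# target x y z yaw -> shift in current tool axes and turn
t=np.array(sys.argv[1:4],float); p,Rt=pose(); yaw=float(sys.argv[4]) if len(sys.argv)>4 else None
print("tool shift",np.round(Rt.T@(t-p),4))
if yaw is not None: print("turn",np.round(R.from_matrix(Rt.T@R.from_euler('xyz',[180,0,yaw],degrees=True).as_matrix()).as_rotvec(degrees=True),2))
E
python3 go.py 0.54 0.17 0.34 90; python3 -c "
from h import *
print(cams.camera('wrist')['tool_from_camera'].round(3))"
```

```text
time: 0.77
ee_pos: [0.2301, 0.4994, 0.3284]
tcp_rot: [-180.0, 0.0, 98.1]
wrist_force: [0.3, 0.6, -0.3]
opening: 0.0854
tool shift [-0.3699  0.2603 -0.0115]
turn [-0.02  0.04  8.11]
[[ 0.001 -0.965 -0.262  0.067]
 [ 1.     0.001  0.     0.   ]
 [ 0.    -0.262  0.965 -0.126]
 [ 0.     0.     0.     1.   ]]
```

```bash
python3 -m handwheel '[[-0.025,0.0175,0,0,0,0],[-0.025,0.0175,0,0,0,0],[-0.025,0.0175,0,0,0,0],[-0.025,0.0175,0,0,0,0],[-0.025,0.0175,0,0,0,0],[-0.025,0.0175,0,0,0,0],[-0.025,0.0175,0,0,0,0],[-0.025,0.0175,0,0,0,0]]'
python3 -m handwheel '[[-0.025,0.0175,0,0,0,0],[-0.025,0.0175,0,0,0,0],[-0.025,0.0175,0,0,0,0],[-0.025,0.0175,0,0,0,0],[-0.025,0.0175,0,0,0,0],[-0.025,0.0175,0,0,0,0],[-0.025,0.0175,0,0,0,4],[0,0,0,0,0,4.1]]'
python3 - <<'E'
from h import *
c=cam("wrist"); np.savez("w1",**c); save(c,"d.png",s=1.4)
print(obs()["ee_pos"],obs()["tcp_rot"])
P=cloud(c).reshape(-1,3)*1000
for z0,z1 in((145,164),(168,178),(180,190)):
    p=P[(P[:,2]>z0)&(P[:,2]<z1)]
    r=cv2.minAreaRect(p[:,:2].astype(np.float32)); print(z0,len(p),np.median(p,0).round(1),np.round(r[0],1),np.round(r[1],1),round(r[2],1))
E
```

```text
time: 1.48
ee_pos: [0.3988, 0.321, 0.3277]
tcp_rot: [-180.0, 0.0, 98.7]
wrist_force: [1.5, 0.7, -0.2]
opening: 0.0852
time: 2.15
ee_pos: [0.5476, 0.1638, 0.3264]
tcp_rot: [-179.9, 0.1, 90.2]
wrist_force: [0.0, 1.0, -0.6]
opening: 0.0855
[0.54640255 0.1651984  0.32669522] [-1.79892781e+02  4.78888808e-02  8.98687061e+01]
145 3135 [571.5 190.5 160.4] [611.7 202.1] [164.6 119.4] 26.4
168 3774 [613.6 184.2 174.6] [620.7 183.1] [ 29.3 169.7] 89.9
180 1807 [691.  183.1 185.5] [692.7 182.3] [30.4 30.7] 89.3
```

View pics/d.png

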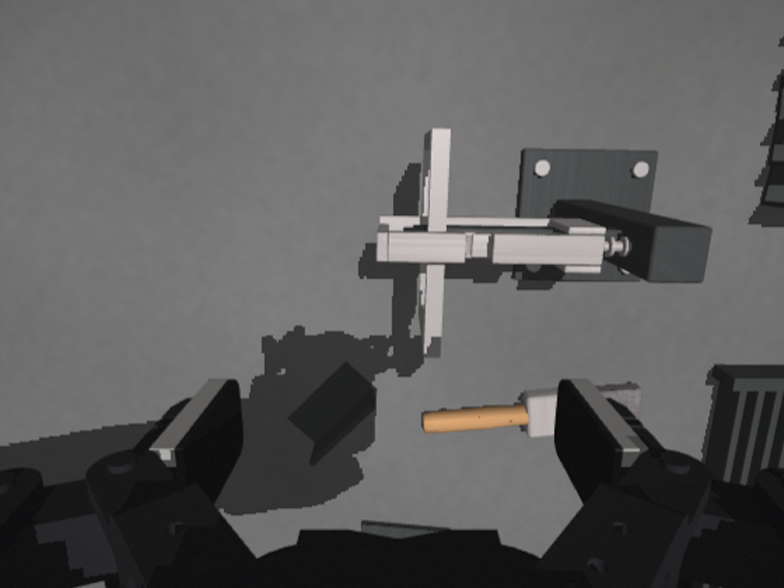

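The wrist view is clear. The link bar runs from (438,130) to (432,355). The cap nose spans x 378 to 466 at row 247, the mouth 466 to 491, and the shoulder lies behind that. I'll fit these.

```bash
python3 - <<'E'
from h import *
c=dict(np.load("w1.npz"))
for n,u,v,z in(("nose front",378,247,.174),("nose rear t",466,236,.174),("nose rear b",466,260,.174),("shoulder",491,247,.174),("shoulder end",604,249,.174)):
    print(n,(ray(c,u/1.4,v/1.4,z)*1000).round(1))
P=cloud(c)*1000
m=(P[...,2]>156)&(P[...,2]<163); m[:, :int(415/1.4)]=0; m[:,int(455/1.4):]=0
p=P[m]; 
for s in(p[:,1]<170,p[:,1]>197): print("bar part",s.sum(),p[s].mean(0).round(1),p[s].min(0).round(1),p[s].max(0).round(1))
l=cv2.fitLine(p[:,:2].astype(np.float32),cv2.DIST_HUBER,0,.01,.01).ravel(); print("bar",l,np.degrees(np.arctan2(l[0],l[1])))
m=(abs(P[...,2]-174)<3);p=P[m]; 
# cap centreline: mid of y extents by x bins
xs=[];ys=[]
for x in range(540,630,5):
    q=p[(abs(p[:,0]-x)<2.5)]
    if len(q)>10: xs.append(x);ys.append((q[:,1].min()+q[:,1].max())/2)
k=np.polyfit(xs,ys,1);print("hook yaw",np.degrees(np.arctan(k[0])),"y@571",np.polyval(k,571),np.round(ys,1))
E
```

```text
nose front [536.6 183.5 174. ]
nose rear t [583.6 189.7 174. ]
nose rear b [584.1 176.6 174. ]
shoulder [597.3 183.8 174. ]
shoulder end [658. 183. 174.]
bar part 802 [568.  143.7 160.5] [562.9 115.6 156.1] [573.5 170.  162.9]
bar part 877 [569.2 221.7 160.7] [563.9 197.3 156.1] [574.7 245.4 163. ]
bar [1.55706825e-02 9.99878764e-01 5.68585938e+02 1.84513000e+02] 0.8921704
hook yaw -0.5902937473651041 y@571 183.97083841931146 [184.2 184.2 184.1 184.1 184.1 184.1 184.1 183.9 184.  184.  183.6 183.6
 183.5 183.6 183.3 183.5]
```

Relative to the bar at x≈568.3 (near y=142), the mouth is at x≈583.7–598. The bar middle should therefore go to about 590.8, a push of about 22 mm. The hook yaw is about −0.8°.

```bash
python3 go.py 0.568 0.1425 0.20 89.1
```

```text
tool shift [-0.0225  0.0219  0.1267]
turn [-0.11  0.05  0.77]
```

```bash
python3 -m handwheel '[[-0.0075,0.0073,0.02,0,0,0.25],[-0.0075,0.0073,0.02,0,0,0.25],[-0.0075,0.0073,0.02,0,0,0.27],[0,0,0.02,0,0,0],[0,0,0.02,0,0,0],[0,0,0.0135,0,0,0],[0,0,0.0135,0,0,0],[0,0,0,0,0,0]]'
python3 go.py 0.568 0.1425 0.153 89.1
```

```text
time: 2.87
ee_pos: [0.5655, 0.145, 0.198]
tcp_rot: [-179.7, 0.1, 89.8]
wrist_force: [-0.8, -0.1, -0.3]
opening: 0.0851
tool shift [-0.0024  0.0027  0.045 ]
turn [-0.26  0.06  0.74]
```

```bash
python3 -m handwheel '[[-0.001,0.001,0.008,0,0,0.3],[-0.001,0.001,0.008,0,0,0],[0,0,0.008,0,0,0],[0,0,0.007,0,0,0],[0,0,0.007,0,0,0],[0,0,0.007,0,0,0],[0,0,0,0,0,0],[0,0,0,0,0,0]]'
python3 go.py 0.568 0.1425 0.153 89.1
python3 - <<'E'
from h import *
c=cam("wrist"); save(c,"e.png",s=1.4)
E
```

```text
time: 3.53
ee_pos: [0.5687, 0.1427, 0.1559]
tcp_rot: [-180.0, 0.0, 89.3]
wrist_force: [-0.5, -0.3, -0.2]
opening: 0.0853
tool shift [-0.0002 -0.0007  0.0029]
turn [-0.04  0.01  0.2 ]
```

View pics/e.png

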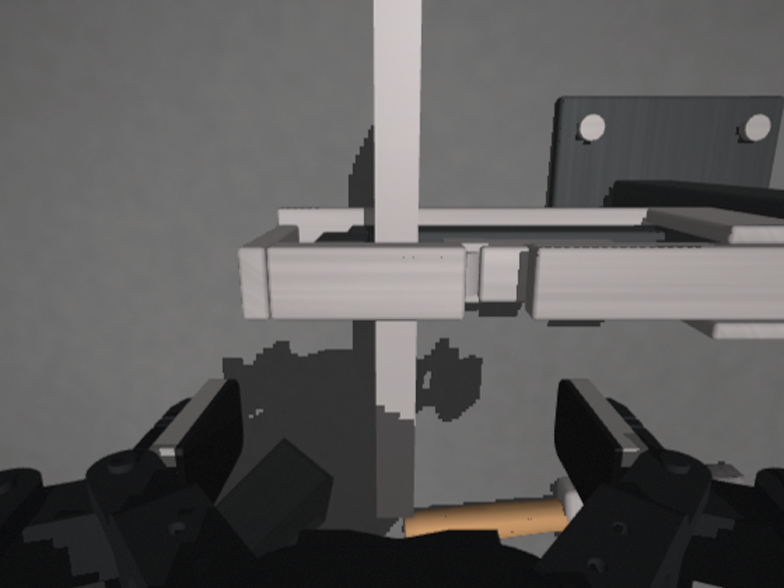

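The fingers straddle the bar (inner faces at 238 and 558, bar centre 396). The nose edge is at 465 and the shoulder at 530, which puts the mouth centre about 22.5 mm behind the bar, matching the first estimate. I'll lower 3 mm and grip.

```bash
python3 -m handwheel '[[0,-0.0005,0.003,0,0,0.1],[0,0,0,0,0,0],[0,0,0,0,0,0],[0,0,0,0,0,0],[0,0,0,0,0,0],[0,0,0,0,0,0],[0,0,0,0,0,0],[0,0,0,0,0,0]]' -1 100
python3 -m handwheel '[[0,0,0,0,0,0],[0,0,0,0,0,0],[0,0,0,0,0,0],[0,0,0,0,0,0],[0,0,0,0,0,0],[0,0,0,0,0,0],[0,0,0,0,0,0],[0,0,0,0,0,0]]'
```

```text
time: 4.25
ee_pos: [0.5684, 0.1428, 0.1536]
tcp_rot: [180.0, -0.0, 89.2]
wrist_force: [-0.9, -0.7, 1.8]
opening: 0.0075
time: 4.92
ee_pos: [0.5684, 0.1427, 0.1534]
tcp_rot: [180.0, -0.0, 89.2]
wrist_force: [-1.5, -0.7, 3.1]
opening: 0.0081
```

```bash
python3 -m handwheel '[[0,0,-0.0005,0,0,0],[0,0,-0.0005,0,0,0],[0,0,-0.0005,0,0,0],[0,0,-0.0005,0,0,0],[0,0,-0.0005,0,0,0],[0,0,0,0,0,0],[0,0,0,0,0,0],[0,0,0,0,0,0]]'
python3 -m handwheel '[[0,0.001,0,0,0,0],[0,0.001,0,0,0,0],[0,0.001,0,0,0,0],[0,0.001,0,0,0,0],[0,0.001,0,0,0,0],[0,0.001,0,0,0,0],[0,0,0,0,0,0],[0,0,0,0,0,0]]'; python3 -c "
from h import *
print(obs()['torque'])"
```

```text
time: 5.58
ee_pos: [0.5684, 0.1427, 0.1557]
tcp_rot: [-180.0, 0.0, 89.2]
wrist_force: [-0.4, -0.0, -2.7]
opening: 0.0079
time: 6.25
ee_pos: [0.5743, 0.1426, 0.1556]
tcp_rot: [-180.0, 0.0, 89.2]
wrist_force: [-4.6, -0.0, -1.9]
opening: 0.0075
[-0.14147815  0.84442373  0.20722881]
```

```bash
python3 -m handwheel '[[0,0.0015,0,0,0,0],[0,0.0015,0,0,0,0],[0,0.0015,0,0,0,0],[0,0.0015,0,0,0,0],[0,0.0015,0,0,0,0],[0,0.0015,0,0,0,0],[0,0,0,0,0,0],[0,0,0,0,0,0]]'
python3 -m handwheel '[[0,0.0015,0,0,0,0],[0,0.0015,0,0,0,0],[0,0.0015,0,0,0,0],[0,0.0015,0,0,0,0],[0,0.001,0,0,0,0],[0,0,0,0,0,0],[0,0,0,0,0,0],[0,0,0,0,0,0]]'
python3 - <<'E'
from h import *
print(obs()['torque'])
c=cam("wrist"); save(c,"f.png",s=1.4)
E
```

```text
time: 6.92
ee_pos: [0.5833, 0.1425, 0.1557]
tcp_rot: [-180.0, 0.0, 89.2]
wrist_force: [-5.3, -1.3, -2.3]
opening: 0.008
time: 7.58
ee_pos: [0.5901, 0.1424, 0.1557]
tcp_rot: [-180.0, 0.0, 89.2]
wrist_force: [-6.2, -0.2, -3.1]
opening: 0.0074
[-0.11075283  1.18865497  0.20398752]
```

View pics/f.png

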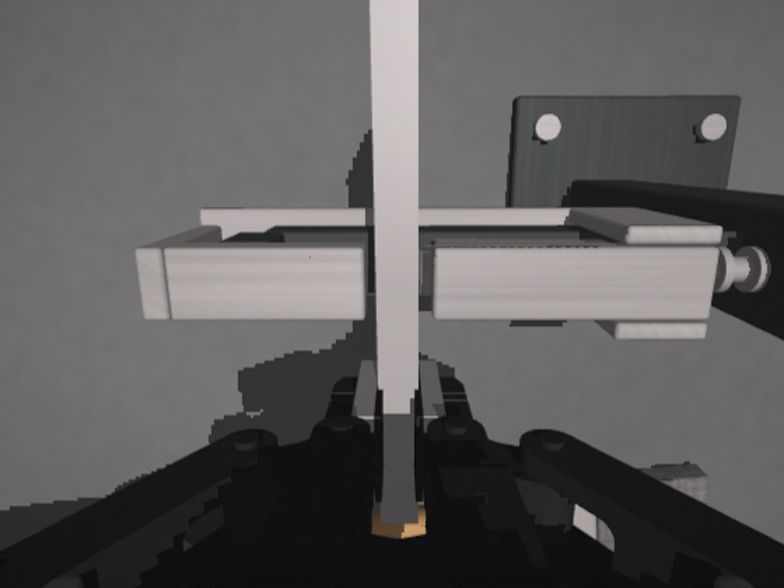

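The bar is visible inside the mouth: nose edge 366, bar 375–418, shoulder 433. Its middle is about 6.7 mm behind the front edge. I'll nudge it 0.5 mm and feel upward gently.

```bash
python3 -m handwheel '[[0,0.0005,0,0,0,0],[0,0,-0.001,0,0,0],[0,0,-0.001,0,0,0],[0,0,-0.001,0,0,0],[0,0,-0.0005,0,0,0],[0,0,-0.0005,0,0,0],[0,0,0,0,0,0],[0,0,0,0,0,0]]'
python3 -m handwheel '[[0,0,-0.0005,0,0,0],[0,0,-0.0005,0,0,0],[0,0,-0.0005,0,0,0],[0,0,-0.0005,0,0,0],[0,0,0,0,0,0],[0,0,0,0,0,0],[0,0,0,0,0,0],[0,0,0,0,0,0]]'
```

```text
time: 8.3
ee_pos: [0.5905, 0.1424, 0.1596]
tcp_rot: [-179.9, 0.0, 89.2]
wrist_force: [-6.8, -0.2, -2.7]
opening: 0.008
time: 8.97
ee_pos: [0.5905, 0.1424, 0.1617]
tcp_rot: [-180.0, 0.0, 89.2]
wrist_force: [-5.6, -0.0, -2.5]
opening: 0.008
```

It has risen 8.3 mm, past the 6 mm cap underside, with no contact force, so the bar is in the mouth. Continuing up slowly.

```bash
python3 -m handwheel '[[0,0,-0.001,0,0,0],[0,0,-0.001,0,0,0],[0,0,-0.001,0,0,0],[0,0,-0.001,0,0,0],[0,0,0,0,0,0],[0,0,0,0,0,0],[0,0,0,0,0,0],[0,0,0,0,0,0]]'
python3 -m handwheel '[[0,0,-0.001,0,0,0],[0,0,-0.001,0,0,0],[0,0,-0.001,0,0,0],[0,0,-0.001,0,0,0],[0,0,-0.001,0,0,0],[0,0,-0.001,0,0,0],[0,0,-0.001,0,0,0],[0,0,0,0,0,0]]'
```

```text
time: 9.63
ee_pos: [0.5919, 0.1426, 0.1676]
tcp_rot: [179.8, -0.1, 89.2]
wrist_force: [-3.3, -0.7, 5.3]
opening: 0.0076
time: 10.3
ee_pos: [0.591, 0.1424, 0.1729]
tcp_rot: [180.0, 0.0, 89.2]
wrist_force: [-0.1, -1.0, -2.4]
opening: 0.0081
```

```bash
python3 -m handwheel '[[0,0,-0.0015,0,0,0],[0,0,-0.002,0,0,0],[0,0,-0.0025,0,0,0],[0,0,-0.0025,0,0,0],[0,0,-0.003,0,0,0],[0,0,-0.003,0,0,0],[0,0,-0.003,0,0,0],[0,0,0,0,0,0]]'
python3 - <<'E'
from h import *
print(obs()['ee_pos'],obs()['torque'])
S=cam("side"); save(S,"g.png",(190,190,310,290),6)
E
```

```text
time: 10.97
ee_pos: [0.5911, 0.1425, 0.1912]
tcp_rot: [179.9, -0.0, 89.2]
wrist_force: [-0.2, 0.6, -2.2]
opening: 0.0079
[0.5911399  0.14249312 0.19116419] [-0.10812487 -0.01045583  0.00515601]
```

View pics/g.png

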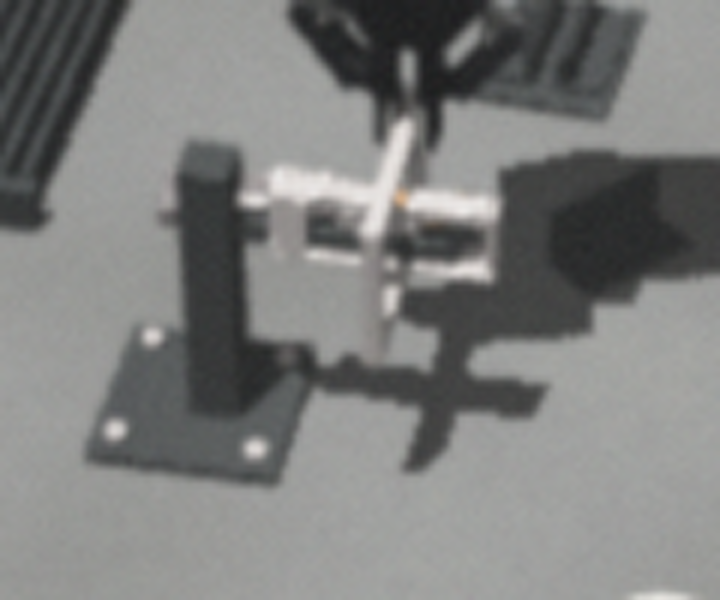

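The bar is above the cap (centre about 43 mm above the seat) and the link hangs straight, with its lower bar under the arm. I'll draw it off in −x.

```bash
python3 -m handwheel '[[0,-0.003,0,0,0,0],[0,-0.006,0,0,0,0],[0,-0.008,0,0,0,0],[0,-0.008,0,0,0,0],[0,-0.008,0,0,0,0],[0,-0.008,0,0,0,0],[0,-0.008,0,0,0,0],[0,-0.008,0,0,0,0]]'
python3 -m handwheel '[[0,-0.008,0,0,0,0],[0,-0.008,0,0,0,0],[0,-0.008,0,0,0,0],[0,-0.008,0,0,0,0],[0,-0.008,0,0,0,0],[0,-0.008,0,0,0,0],[0,-0.005,0,0,0,0],[0,0,0,0,0,0]]'
python3 - <<'E'
from h import *
T=dict(np.load("top.npz"));
P=cloud(T)*1000; p=P[195:240,315:370].reshape(-1,3); 
# plate via colour/depth: dark pixels
g=cv2.cvtColor(T["img"],cv2.COLOR_RGB2GRAY); m=np.zeros_like(g); m[198:238,316:368]=(g[198:238,316:368]<72)*255
n,l,s,c=cv2.connectedComponentsWithStats(m); k=1+np.argmax(s[1:,4]); 
ct=cv2.findContours((l==k).astype(np.uint8),0,2)[0][0]
b=cv2.boxPoints(cv2.minAreaRect(ct)); w=np.array([ray(T,u,v,.008)[:2]*1000 for u,v in b]); print(s[k],w.round(1),"centre",w.mean(0).round(1),[np.linalg.norm(w[i]-w[i-1]).round(1) for i in range(2)])
q=p[(p[:,2]>22)&(p[:,2]<45)]; print(cv2.fitLine(q[:,:2].astype(np.float32),2,0,.01,.01).ravel())
E
```

```text
time: 11.68
ee_pos: [0.533, 0.1433, 0.1904]
tcp_rot: [180.0, -0.0, 89.2]
wrist_force: [0.2, -0.4, -3.0]
opening: 0.0079
time: 12.35
ee_pos: [0.48, 0.144, 0.1905]
tcp_rot: [180.0, -0.0, 89.2]
wrist_force: [-0.7, -0.5, -2.1]
opening: 0.0077
[325 204  36  30 737] [[ 510.4 -131.6]
 [ 592.4 -141.1]
 [ 582.  -247.5]
 [ 500.1 -237. ]] centre [ 546.2 -189.3] [np.float64(105.8), np.float64(82.6)]
[ 8.6765327e-02  9.9622875e-01  5.4963855e+02 -1.8856583e+02]
```

The link is off the hook. The rest is at about (0.547,−0.188) with its groove turned about 5°. I'll carry the link to x≈0.48 beside the rest for a close look.

```bash
python3 -m handwheel '[[-0.01,0,-0.004,0,0,0],[-0.02,0,-0.004,0,0,0],[-0.025,0,-0.004,0,0,0],[-0.025,0,-0.004,0,0,0],[-0.025,0,-0.004,0,0,0],[-0.025,0,-0.004,0,0,0],[-0.025,0,0,0,0,0],[-0.025,0,0,0,0,0]]'
python3 -m handwheel '[[-0.025,0,0,0,0,0],[-0.025,0,0,0,0,0],[-0.025,0,0,0,0,0],[-0.025,0,0,0,0,0],[-0.025,0,0,0,0,0],[-0.025,0,0,0,0,0],[-0.025,0,0,0,0,0],[-0.015,0,0,0,0,0]]'
python3 -m handwheel '[[0,0,0,0,0,1],[0,0,0,0,0,1],[0,0,0,0,0,1],[0,0,0,0,0,1.1],[0,0,0,0,0,0],[0,0,0,0,0,0],[0,0,0,0,0,0],[0,0,0,0,0,0]]'
python3 - <<'E'
from h import *
c=cam("wrist"); np.savez("w2",**c); save(c,"i.png",s=1.4)
E
```

```text
time: 13.02
ee_pos: [0.4785, -0.0379, 0.2149]
tcp_rot: [179.9, 0.0, 89.2]
wrist_force: [0.3, 1.2, -2.9]
opening: 0.0079
time: 13.68
ee_pos: [0.4754, -0.2289, 0.2143]
tcp_rot: [180.0, 0.0, 89.1]
wrist_force: [0.2, -0.3, -2.4]
opening: 0.0078
time: 14.35
ee_pos: [0.4757, -0.2256, 0.2144]
tcp_rot: [180.0, 0.0, 85.1]
wrist_force: [0.4, 0.4, -3.0]
opening: 0.0078
```

View pics/i.png

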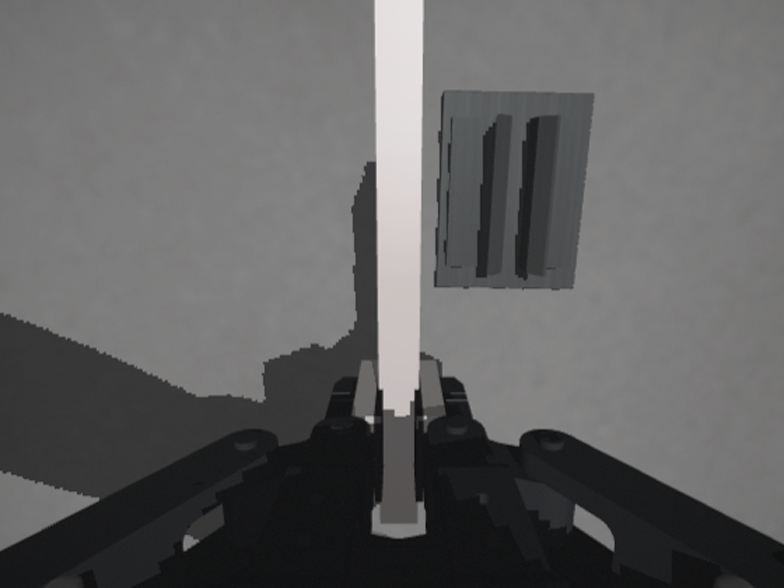

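The plate corners are at (443,91), (594,94), (573,289) and (435,286). The two cleats are near columns 495 and 540, running top to bottom. The link is held at the left and looks straight.

```bash
python3 - <<'E'
from h import *
c=dict(np.load("w2.npz"))
w=np.array([ray(c,u/1.4,v/1.4,.008)[:2]*1000 for u,v in((443,91),(594,94),(573,289),(435,286))])
d=lambda i,j:np.round(np.linalg.norm(w[i]-w[j]),1)
print(w.round(1),"c",w.mean(0).round(1),"sizes",d(0,1),d(1,2),d(2,3),d(3,0))
for i,j in((3,0),(2,1)): v=w[j]-w[i]; print("ang",np.degrees(np.arctan2(v[0],v[1])))
P=cloud(c)*1000; P=P[60:215,305:430].reshape(-1,3)
q=P[(P[:,2]>33)&(P[:,2]<40)]
r=cv2.minAreaRect(q[:,:2].astype(np.float32));print("cleat tops",len(q),np.round(r[0],1),np.round(r[1],1),r[2],q.min(0).round(1),q.max(0).round(1))
a=np.radians(5); e=np.array([np.cos(a),-np.sin(a)]); n=np.array([np.sin(a),np.cos(a)]); o=w.mean(0)
s=(q[:,:2]-o)@e; t=(q[:,:2]-o)@n
print("across hist",np.histogram(s,bins=np.arange(-30,31,2)));print("along",np.percentile(t,[1,99]))
for g in(s<0,s>0):
    l=cv2.fitLine(q[g,:2].astype(np.float32),2,0,.01,.01).ravel(); print("top line ang",np.degrees(np.arctan(l[0]/l[1])),l[2:],np.median(s[g]))
f=P[(P[:,2]>5)&(P[:,2]<11)]; s=(f[:,:2]-o)@e; t=(f[:,:2]-o)@n; k=abs(s)<12; print("floor",k.sum(), np.percentile(s[k],[0,5,50,95,100]) if k.sum() else "")
# link top bar
B=cloud(c)*1000; b=B[(B[...,2]>205)&(B[...,2]<232)&(B[...,1]>-215)]; b=b[abs(b[:,0]-480)<15]
l=cv2.fitLine(b[:,:2].astype(np.float32),2,0,.01,.01).ravel(); print("bar",b.mean(0).round(1),np.degrees(np.arctan(l[0]/l[1])),l[2:],"yend",b[:,1].max(), "z slope mm/m",np.polyfit(b[:,1],b[:,2],1)[0]*1000)
E
python3 go.py 0.5437 -0.226 0.2144 85
```

```text
[[ 511.1 -123.7]
 [ 600.5 -132.9]
 [ 588.5 -251.9]
 [ 498.6 -242.3]] c [ 549.7 -187.7] sizes 89.9 119.6 90.4 119.3
ang 6.012993406426357
ang 5.757785467995135
cleat tops 2238 [ 549.8 -187.1] [90.2 35.4] 84.20282745361328 [ 528.2 -233.2   33. ] [ 571.5 -140.8   40. ]
across hist (array([  0,   0,   0,   0,   0,   1, 227, 232, 222, 212,  62,   0,   0,
         0,   0,   0,   0,   0,   2, 108, 346, 380, 273, 170,   3,   0,
         0,   0,   0,   0]), array([-30, -28, -26, -24, -22, -20, -18, -16, -14, -12, -10,  -8,  -6,
        -4,  -2,   0,   2,   4,   6,   8,  10,  12,  14,  16,  18,  20,
        22,  24,  26,  28,  30]))
along [-43.45280146  44.89960957]
top line ang 5.8645067 [ 536.25006 -183.71796] -13.856027007461876
top line ang 5.744405 [ 562.92126 -186.81705] 13.020411721964724
floor 2174 [-11.99859489  -8.1334089    2.17689216   9.03222337  11.99645283]
bar [ 480.2 -171.4  221.1] 5.5567455 [ 480.17764 -171.43268] yend -127.8269791210306 z slope mm/m -0.9156031102672683
tool shift [ 0.0055  0.0677 -0.0001]
turn [0.   0.   0.12]
```

The rest centre is (549.8,−187.3) and the groove is at 5.8°; plate size and cleat spacing agree. The TCP target is (0.546,−0.225) at yaw 84.4.

```bash
python3 go.py 0.5463 -0.2251 0.14 84.5
```

```text
tool shift [0.0066 0.0703 0.0743]
turn [0.   0.   0.62]
```

```bash
python3 -m handwheel '[[0.001,0.01,0,0,0,0.2],[0.001,0.01,0,0,0,0.2],[0.001,0.01,0,0,0,0.2],[0.001,0.01,0,0,0,0],[0.001,0.01,0,0,0,0],[0.001,0.01,0,0,0,0],[0.0006,0.01,0,0,0,0],[0,0,0,0,0,0]]'
python3 -m handwheel '[[0,0,0.01,0,0,0],[0,0,0.01,0,0,0],[0,0,0.01,0,0,0],[0,0,0.01,0,0,0],[0,0,0.01,0,0,0],[0,0,0.01,0,0,0],[0,0,0.008,0,0,0],[0,0,0,0,0,0]]'
python3 go.py 0.5463 -0.2251 0.14 84.5
python3 - <<'E'
from h import *
S=cam("side"); np.savez("s2",**S); save(S,"j.png",(240,140,340,220),7)
c=cam("wrist"); B=cloud(c)*1000; b=B[(B[...,2]>135)&(B[...,2]<160)&(B[...,1]>-215)]; b=b[abs(b[:,0]-550)<15]
l=cv2.fitLine(b[:,:2].astype(np.float32),2,0,.01,.01).ravel(); print("bar",b.mean(0).round(1),np.degrees(np.arctan(l[0]/l[1])))
P=cloud(S)*1000; q=P[(P[...,2]>125)&(P[...,2]<155)&(abs(P[...,0]-550)<20)&(abs(P[...,1]+187)<80)]; print("side bar y",np.percentile(q[:,1],[0,1,99,100]).round(1),len(q))
E
```

```text
time: 15.07
ee_pos: [0.5479, -0.2258, 0.2134]
tcp_rot: [-180.0, -0.0, 84.5]
wrist_force: [0.4, 0.2, -3.5]
opening: 0.0077
time: 15.73
ee_pos: [0.5451, -0.2256, 0.144]
tcp_rot: [-179.8, -0.0, 84.5]
wrist_force: [-0.4, -0.5, -3.0]
opening: 0.0081
tool shift [0.0007 0.0011 0.004 ]
turn [-0.15 -0.05 -0.02]
bar [ 550.5 -170.5  151.9] 6.4811773
side bar y [-246.4 -245.7 -117.8 -117.4] 98
```

View pics/j.png

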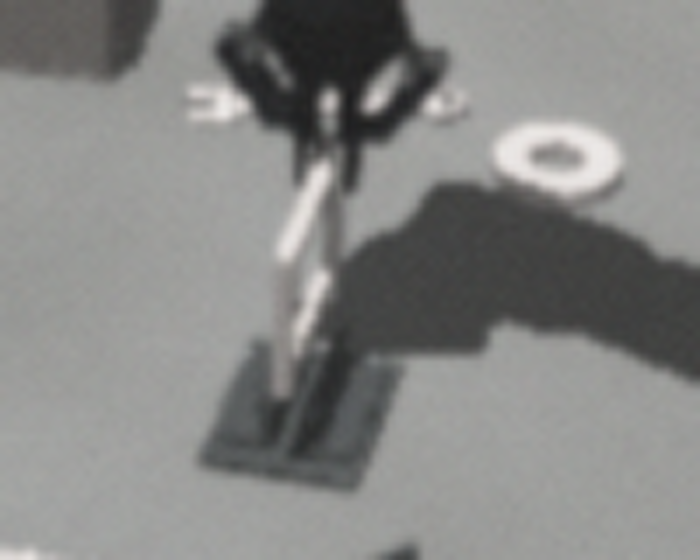

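The link hangs upright above the groove, aligned with the cleats, and the two measurements agree on a 1 mm shift in +x. I'll lower it.

```bash
python3 -m handwheel '[[0.0005,0.0011,0.004,0,0,0],[0,0,0.004,0,0,0],[0,0,0.004,0,0,0],[0,0,0.004,0,0,0],[0,0,0.004,0,0,0],[0,0,0.002,0,0,0],[0,0,0,0,0,0],[0,0,0,0,0,0]]'
python3 -m handwheel '[[0,0,0.003,0,0,0],[0,0,0.003,0,0,0],[0,0,0.003,0,0,0],[0,0,0.003,0,0,0],[0,0,0.003,0,0,0],[0,0,0,0,0,0],[0,0,0,0,0,0],[0,0,0,0,0,0]]'
```

```text
time: 16.5
ee_pos: [0.5471, -0.2255, 0.1242]
tcp_rot: [-180.0, -0.0, 84.5]
wrist_force: [-0.9, 0.1, -3.0]
opening: 0.0078
time: 17.17
ee_pos: [0.5472, -0.2255, 0.1094]
tcp_rot: [180.0, 0.0, 84.5]
wrist_force: [-0.4, -0.5, -2.7]
opening: 0.0078
```

```bash
python3 -m handwheel '[[0,0,0.002,0,0,0],[0,0,0.002,0,0,0],[0,0,0.002,0,0,0],[0,0,0.002,0,0,0],[0,0,0.002,0,0,0],[0,0,0.002,0,0,0],[0,0,0,0,0,0],[0,0,0,0,0,0]]'
python3 -m handwheel '[[0,0,0.001,0,0,0],[0,0,0.001,0,0,0],[0,0,0.001,0,0,0],[0,0,0.001,0,0,0],[0,0,0,0,0,0],[0,0,0,0,0,0],[0,0,0,0,0,0],[0,0,0,0,0,0]]'
```

```text
time: 17.83
ee_pos: [0.5471, -0.2255, 0.0971]
tcp_rot: [-180.0, -0.0, 84.5]
wrist_force: [0.6, -0.3, -1.7]
opening: 0.0077
time: 18.5
ee_pos: [0.5472, -0.2255, 0.0934]
tcp_rot: [180.0, 0.0, 84.5]
wrist_force: [-0.0, 0.6, -2.6]
opening: 0.0081
```

```bash
python3 -m handwheel '[[0,0,0.0005,0,0,0],[0,0,0.0005,0,0,0],[0,0,0.0005,0,0,0],[0,0,0,0,0,0],[0,0,0,0,0,0],[0,0,0,0,0,0],[0,0,0,0,0,0],[0,0,0,0,0,0]]'
python3 -m handwheel '[[0,0,0.0005,0,0,0],[0,0,0.0005,0,0,0],[0,0,0,0,0,0],[0,0,0,0,0,0],[0,0,0,0,0,0],[0,0,0,0,0,0],[0,0,0,0,0,0],[0,0,0,0,0,0]]'
python3 - <<'E'
from h import *
S=cam("side"); P=cloud(S)*1000
n=np.array([np.sin(np.radians(5.8)),np.cos(np.radians(5.8))]);o=np.array([549.8,-187.3])
def along(z0,z1,w):
    q=P[(P[...,2]>z0)&(P[...,2]<z1)&(abs(P[...,0]-550)<w)&(abs(P[...,1]+187)<90)]; t=(q[:,:2]-o)@n; return len(q),np.percentile(t,[0,2,98,100]).round(1)
print("topbar",along(85,101,20)); print("leg",along(45,80,20)); print("plate",along(5,12,50)); print("cleats",along(30,41,30))
E
```

```text
time: 19.17
ee_pos: [0.5472, -0.2256, 0.0918]
tcp_rot: [180.0, 0.0, 84.5]
wrist_force: [-0.7, -1.1, -2.0]
opening: 0.0076
time: 19.83
ee_pos: [0.5476, -0.2257, 0.0918]
tcp_rot: [179.9, 0.0, 84.5]
wrist_force: [-1.4, 0.4, 5.5]
opening: 0.0076
topbar (77, array([-68.1, -55.7,  66.2,  73.4]))
leg (32, array([-58.2, -57. ,  72.2,  73.1]))
plate (169, array([-91. , -57.2,  70.7,  80.5]))
cleats (51, array([-59.7, -58.3,  67.3,  68. ]))
```

The floor contact is felt at the predicted height (TCP 0.0918). I'll relieve the press slightly, then release.

```bash
python3 -m handwheel '[[0,0,-0.0005,0,0,0],[0,0,0,0,0,0],[0,0,0,0,0,0],[0,0,0,0,0,0],[0,0,0,0,0,0],[0,0,0,0,0,0],[0,0,0,0,0,0],[0,0,0,0,0,0]]' -0.5 20
python3 -m handwheel '[[0,0,0,0,0,0],[0,0,0,0,0,0],[0,0,0,0,0,0],[0,0,0,0,0,0],[0,0,0,0,0,0],[0,0,0,0,0,0],[0,0,0,0,0,0],[0,0,0,0,0,0]]' 1
python3 -m handwheel '[[0,0,-0.01,0,0,0],[0,0,-0.02,0,0,0],[0,0,-0.03,0,0,0],[0,0,-0.03,0,0,0],[0,0,-0.03,0,0,0],[0,0,-0.03,0,0,0],[0,0,-0.03,0,0,0],[0,0,0,0,0,0]]'
python3 -m handwheel '[[-0.01,-0.01,-0.01,0,0,0],[-0.01,-0.01,-0.01,0,0,0],[-0.01,-0.01,-0.01,0,0,0],[0,-0.01,-0.01,0,0,0],[0,-0.01,-0.01,0,0,0],[0,-0.01,0,0,0,0],[0,0,0,0,0,0],[0,0,0,0,0,0]]'
python3 - <<'E'
from h import *
c=cam("wrist"); np.savez("w3",**c); save(c,"k.png",s=1.4)
E
```

```text
time: 20.55
ee_pos: [0.5471, -0.2255, 0.0912]
tcp_rot: [-180.0, -0.0, 84.5]
wrist_force: [-0.7, -0.8, -0.1]
opening: 0.0211
time: 21.22
ee_pos: [0.5471, -0.2255, 0.0913]
tcp_rot: [-180.0, 0.0, 84.5]
wrist_force: [0.0, 0.4, -0.6]
opening: 0.0855
time: 21.88
ee_pos: [0.548, -0.2259, 0.2786]
tcp_rot: [179.5, 0.1, 84.5]
wrist_force: [1.4, -0.9, 0.5]
opening: 0.0857
time: 22.55
ee_pos: [0.484, -0.2496, 0.322]
tcp_rot: [179.9, 0.0, 84.5]
wrist_force: [-0.1, -0.0, -0.1]
opening: 0.0854
```

View pics/k.png

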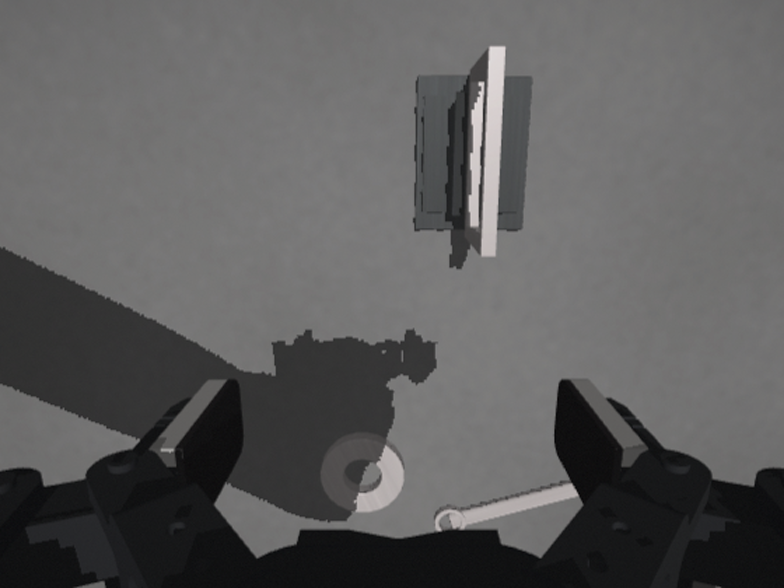

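The link stands upright on the rest, with top bar ends at (497,46) and (488,256) and plate corners at (416,76), (532,77), (522,230) and (415,230). I'll check height, centring and tilt.

```bash
python3 - <<'E'
from h import *
c=dict(np.load("w3.npz")); f=lambda u,v,z:ray(c,u/1.4,v/1.4,z)[:2]*1000
o=np.mean([f(u,v,.008) for u,v in((416,76),(532,77),(522,230),(415,230))],0)
a,b=f(497,46,.098),f(488,256,.098); m=(a+b)/2; v=a-b
n=np.array([np.sin(np.radians(5.8)),np.cos(np.radians(5.8))]); e=np.array([n[1],-n[0]])
print("rest",o.round(1),"bar mid",m.round(1),"len",np.linalg.norm(v).round(1),"ang",np.degrees(np.arctan2(v[0],v[1])).round(2),"along off",((m-o)@n).round(1),"across",((m-o)@e).round(1))
P=cloud(c)*1000; p=P[(P[...,2]>90)&(P[...,2]<106)&(abs(P[...,1]+187)<80)&(abs(P[...,0]-550)<25)]
t=(p[:,:2]-o)@n; print("top z",np.median(p[:,2]),"slope mm/m",np.polyfit(t,p[:,2],1)[0]*1000,"t range",np.percentile(t,[0,1,99,100]).round(1))
T=cam("top");save(T,"l.png",s=1.4)
E
```

```text
rest [ 549.7 -188.2] bar mid [ 551.1 -188.6] len 130.4 ang 5.31 along off -0.3 across 1.5
top z 98.58099526398861 slope mm/m 0.602106424381688 t range [-64.7 -63.5  63.8  65. ]
```

View pics/l.png

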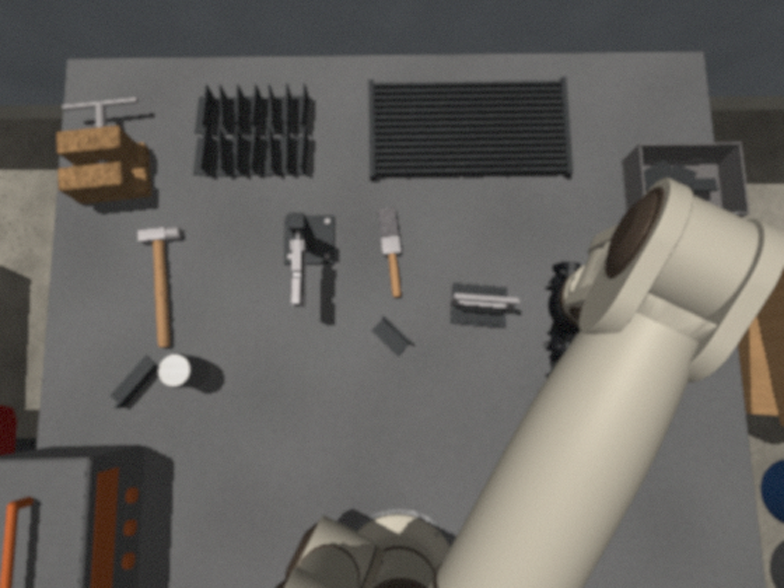

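The top view shows the hook bare, the link standing at (487,300) on the rest, and everything else where it was. The link is seated, level and centred, so I'm handing in.

```bash
python3 -c "
from h import *
print(obs()['time'],obs()['qd'].__class__); print(order.job_done())"
```

```text
22.65 <class 'numpy.ndarray'>
the job is handed in; nothing more can be done
None
```

The link is off the hook and standing upright in the channel rest. I let go and handed the job in at about 22.7 s of the 69 s allowed.

**Taking it off:** I gripped the top bar about 38 mm from its middle and pushed the keeper back about 22 mm with the bar itself, reading about 6 N. I found the mouth by camera first, then felt upward in small steps. The bar went through on the first try, with no more than about 7 N along any axis in the readings at the end of each move. I drew the link off over the tip with its bar about 43 mm above the seat.

**Placing it:** I lowered it into the groove until I felt the floor at the predicted height. I then eased off, let go and backed away.

**Last checks:**

| Check | Measured | Expected |
|---|---|---|
| Top of link above bench | 98.6 mm | 98 mm |
| Slope along top bar | under 0.1 mm end to end | level |
| Offset along groove | 0.3 mm | equal at both ends |
| Offset across groove (at the top bar) | 1.5 mm | groove has 2.5 mm to spare each side |
| Angle against groove | within about 0.5° | aligned |

- **Other objects:** in the final top view nothing else appears to have moved. The arm hid the flange and wrench there, but both show in the wrist picture just before.
- **One disagreement:** the side camera put positions along y about 5–7 mm off from the other two cameras, for both the link and the rest. I relied on the wrist camera instead.

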